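# Square up a pigeonhole upright with a try square

## Robot

A 7-joint arm with a two-finger parallel gripper is mounted at the origin on the work surface. World frame = base frame: x ahead of the robot, y to its left, z up, the work surface at z = 0. Lengths are in m, angles in rad, forces in N, time in s.
With the tool pointing down it reaches from about 0.425 to 1.025 m from the base axis. Payload 9.4 kg.
Tool frame: the origin (TCP) lies on the front face of the gripper's body, between the roots of the fingers; the fingertips stand 73 mm ahead of it and the grasp point (between the pads) lies 54 mm ahead of it; z points along the fingers, y is the line along which they close (so a half turn about z gives the same grasp; the last joint's range is limited). The gripper opens to 85 mm and grips with 20 to 120 N. Pads are 22 mm wide; open, the fingers measure 114 mm over their backs; the gripper's body (76 mm by 85 mm) begins 54 mm behind the grasp point. The pads swing forward as they close: fully open they stand 13 mm farther back than shut.
Start: joints at [1.058, 0.599, -0.003, 1.599, 0.002, 0.943, -0.08], TCP at [0.306, -0.657, 0.304] pointing down, gripper open.
Joint ranges: [-2.57, 2.57], [-0.35, 1.97], [-1.29, 1.29], [0.11, 2.56], [-1.05, 4.19], [0.11, 1.86], [-2.63, 2.63]. Speed limits (rad/s): [2.22, 2.22, 3.01, 3.01, 3.14, 3.14, 3.14].

## Interface

Orientations are given as a unit quaternion [w, x, y, z].
In Python, from cell import manip gives the robot as it stands.
- The arm moves only by the tool move_arm, never from a script. Its argument "series" is a list of rows, each a list of 3 entries, a list of its own where there are three numbers: the shift along the tool's x, y, z in units of 25 mm (1.0 is 25 mm), then the turn, a rotation vector about the tool's x, y, z in units of 90 degrees (1.0 is 90 degrees), then the opening, from 0 (shut) to 1 (fully open). A call has 1 to 10 rows; each row shifts and turns the commanded pose from where the row before left it, along the tool's axes as they then stand; what a row does not reach is not made up. A row lasts 1/8 s, in which the tool goes at most 62.5 mm and 10.7 degrees, less where a joint would pass 70% of its speed; a pose out of reach is approached as far as the arm can. A call with a number of a shift or a turn outside -1 to 1 is refused whole. A call with a gripper value outside its range is refused whole. The fingers move at their own pace and stop on an object; "grip_force" is the grip in N (left out, the last holds). Time passes only in rows, so rows that do not move let the fingers close. It gives the time, the measured TCP pose, the force, the opening and the grip force at its end, in the units of the state.
- manip.observe(): the state, without advancing time (a new reading comes with each control period).
- manip.capture(name): name is "side" or "top" or "wrist"; returns a dict with "pixels" (480x640x3 uint8, red, green, blue), "z_map" (480x640 float32, m along the optical axis (not along the pixel's ray), 0 where there is no reading), "intrinsics" (3x3 intrinsics, pixels), "extrinsics" (4x4, takes a point from world to camera coordinates). Camera axes: x right, y down, z forward; pixel columns grow to the right and rows downward; lengths in m; the calibration is good to about 2 mm. A picture is of the moment at which its call begins.
- manip.job_done(): hands the job in; it is judged then, once.
The state is a dict: "time_s": time; "joints": joint angles; "dq": joint speeds; "joint_efforts": joint torques, N m; "position": TCP position; "tcp_rot": TCP orientation; "contact_force": force on the tool from outside, world axes, zero at the start; "ft_torque": the same for the moment, N m; "gripper_width": finger opening in m; "gripper_force": force on a finger pad.
Only numpy, scipy, OpenCV 4.12 (cv2) and the standard library are available. Lean on these libraries where they do the work, as an engineer would, in place of code of your own. Each camera call takes 0.05 s, during which the arm holds its last target. There are 200 camera calls.

## Task

A new pigeonhole unit is being fitted on the pharmacy counter, and its first upright, only dry-fitted, leans in over the bay. Pick up the try square, stand it on the unit's base board inside the bay, and press its heel into the corner at the foot of that upright until the stock sits flat on the board and the blade lies flat along the upright, so that the upright is brought square to the board. Do not let go: finish while still gripping the square and pressing it against both the board and the upright, so that the upright is held square for the screws to be driven, and leave everything else on the counter where it is.

Things in the scene. Friction and masses are not known exactly. Their poses are not given: they have to be found in the camera images.
- square: try square, 0.46 kg, standing on its stock, blade up. Stock: aluminium bar 150 mm long (its own y), 26 thick (x), 30 high (z), best gripped across its thickness well clear of the blade. Blade: steel, 4 thick, 35 wide (y = -75 to -40), rising to z = 180, at the stock's -y end, its outer edge flush with the stock's end face. Origin: centre of the stock's underside
- heel (a point): the square's heel, the outer corner of stock underside and end face below the blade, mid-thickness: 75 mm along the square's own -y from its origin; this goes into the corner
- unit: start of a pigeonhole unit: a white base board screwed to the counter, 200 mm deep (its x, away from the robot), 420 long (y, to the robot's left), 18 thick, with one upright panel, 200 deep, 18 thick and 220 high, standing in the groove at its -y (right-hand) end; the rest is not fitted yet. Origin: centre of the board's underside
- corner (a point): the foot of the inside corner: on top of the base board, on the line of the upright's bay-side face, at mid-depth of the board. Fixed in the unit, 192 mm along the unit's -y from its origin and 18 mm up; the corner runs along the unit's x, 100 mm to either side
- upright (a joint): lean of the loose upright about its foot, in rad: 0 = square to the base board, positive = leaning in over the bay (to the unit's +y), stops at 0.13 and -0.07. It is stiff (about 0.35 N m of friction, some 2 to 3 N at the height of the blade's tip) and stays where it is pushed
- vial: amber medicine vial with a white cap, 38 mm across, 75 mm tall, standing on the base board near its free end; a bystander; origin at the centre of its underside
- stock_bottle: large white stock bottle, 84 mm across, 160 mm tall, on the counter; a bystander; origin at the centre of its underside
- screwdriver: screwdriver, about 190 mm long, lying on the counter in front of the unit; a bystander; its own x runs along it
- tape_measure: black pocket tape measure, 62 x 68 x 34 mm, on the counter; a bystander; origin at the centre of its underside
- carton: white and grey medicine carton, 60 x 130 x 45 mm, on the counter; a bystander; origin at the centre of its underside
- screw_box: small grey open box of screws, 100 x 80 x 35 mm, on the base board, left of its middle; a bystander; origin at the centre of its underside

How it is judged:
By the outcome, as a careful person would: the job done as asked, in the order asked, and still so for the second after the job is handed in, while the arm keeps its last pose, push and grip.
It also fails if it takes over 48 s, if anything falls off the work surface, if the arm or the gripper's body presses on something with over 40 N, if the wrist force passes 120 N, or if a joint passes its speed limit or range.

## Working session

There is one attempt and no reset: what is moved stays moved. The work goes in short steps, Python scripts to look and compute and a tool call to move; the robot and the scene stay as the last step left them, time stands still between calls to the robot, and variables do not carry over. Pictures are saved under pics/ and viewed, at most 10 in all, crops included, and the job is handed in when it is done.

Besides the shell and the picture viewer there is one more tool, called after "Request:" by a JSON object that holds its "fn" and its "kwargs". move_arm: Moves the arm, as the interface text tells. Its arguments: {"type":"object","properties":{"series":{"type":"array"},"grip_force":{"type":"number"}},"required":["series"]}

```bash
mkdir -p pics; cat > h.py <<'E'
import numpy as np, cv2
from cell import manip
from scipy.spatial.transform import Rotation as R
def cap(n,f=None):
    c=manip.capture(n)
    if f: cv2.imwrite('pics/'+f,c['pixels'][:,:,::-1])
    return c
def cloud(c):
    z=c['z_map'].astype(float);K=c['intrinsics'];v,u=np.indices(z.shape)
    p=np.stack([(u-K[0,2])/K[0,0]*z,(v-K[1,2])/K[1,1]*z,z],-1)
    T=np.linalg.inv(c['extrinsics']);P=p@T[:3,:3].T+T[:3,3];P[z==0]=np.nan
    return P
def st():
    s=manip.observe();np.set_printoptions(precision=4,suppress=True)
    print(s['time_s'],np.array(s['position']),np.array(s['tcp_rot']),np.array(s['contact_force']),np.array(s['ft_torque']),s['gripper_width'],s['gripper_force'],np.array(s['joints']))
    return s
E
python3 - <<'E'
from h import *
st()
a=cap('top','top0.png');b=cap('side','side0.png')
for c in(a,b):print(np.linalg.inv(c['extrinsics']))
np.savez('c0.npz',top=cloud(a),side=cloud(b),tp=a['pixels'],sp=b['pixels'])
E
```

```text
0.0 [ 0.3059 -0.6569  0.303 ] [-0.0008  0.9763  0.2162 -0.0003] [-1.3294 -0.2643  0.5722] [-0.018   0.0065 -0.0321] 0.0854862217800612 0.0 [ 1.0583  0.6002 -0.0025  1.6001  0.0018  0.9429 -0.0798]
[[-0.0129 -0.9938  0.1105  0.4257]
 [-0.9998  0.0111 -0.0165 -0.0283]
 [ 0.0151 -0.1107 -0.9937  1.1832]
 [ 0.      0.      0.      1.    ]]
[[-0.9133 -0.2533  0.319   0.1986]
 [-0.4072  0.5486 -0.7302  0.7914]
 [ 0.01   -0.7968 -0.6042  0.704 ]
 [ 0.      0.      0.      1.    ]]
```

View pics/top0.png

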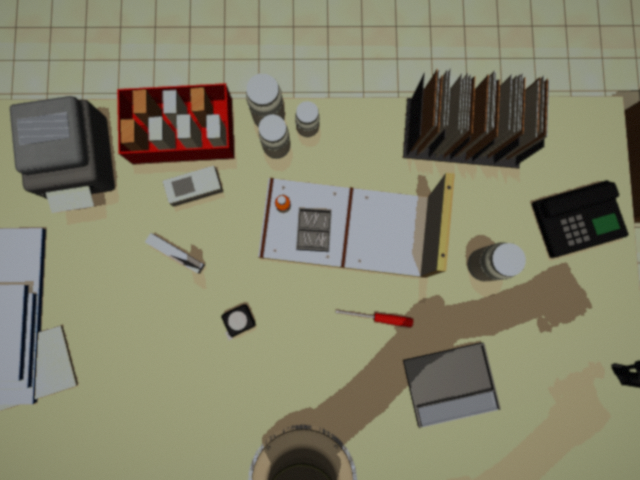

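View pics/side0.png

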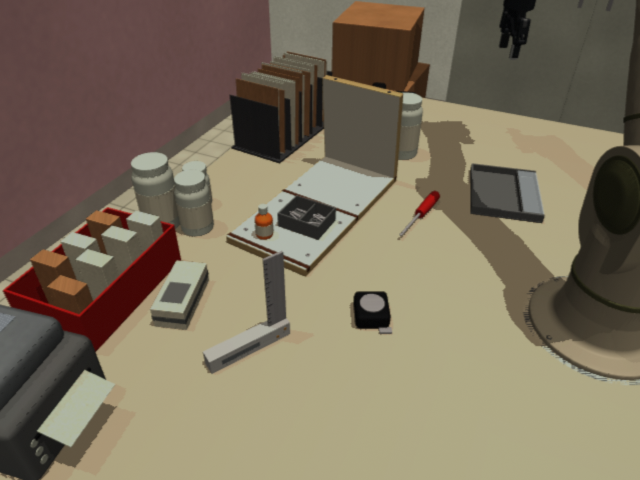

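The top view shows the square's stock from (148,236) to (203,268) with the blade at the right end. The unit spans (262-450, 175-278), with its upright at column ~440, leaning in. The screw box is at (314,230) and the vial at (283,203). The side view agrees, with the blade at (275,290).

```bash
cat > m.py <<'E'
from h import *
d=np.load('c0.npz');T=d['top'];S=d['side'];tp=d['tp'].astype(int)
A=np.concatenate([T.reshape(-1,3),S.reshape(-1,3)]);src=np.r_[np.zeros(T[...,0].size),np.ones(S[...,0].size)]
ok=~np.isnan(A[:,0]);A=A[ok];src=src[ok]
def rect(P):
    r=cv2.minAreaRect((P[:,:2]*1000).astype(np.float32));print('rect',r[0],r[1],r[2],len(P));print(cv2.boxPoints(r))
# table heights
for s,n,W in((0,'top',T),(1,'side',S)):
    t=A[(src==s)&(abs(A[:,2])<.008)&(A[:,0]>.3)&(A[:,0]<.8)&(abs(A[:,1])<.4)];print(n,'table z',np.median(t[:,2]))
# square region
c=T[252,175];print('sq approx',c)
for s in(0,1):
    q=A[(src==s)&(np.hypot(A[:,0]-c[0],A[:,1]-c[1])<.12)]
    st_=q[(q[:,2]>.022)&(q[:,2]<.036)];print('stock top z',np.median(st_[:,2]));rect(st_)
    bl=q[q[:,2]>.05]
    if len(bl)>5: print('blade zmax',bl[:,2].max());rect(bl)
# board
for s in(0,1):
    b=A[(src==s)&(A[:,2]>.012)&(A[:,2]<.024)&(A[:,0]>.35)&(A[:,0]<.85)&(A[:,1]<.2)&(A[:,1]>-.4)]
    g=cv2.minAreaRect;rect(b);print('z',np.median(b[:,2]))
    u=A[(src==s)&(A[:,2]>.04)&(A[:,2]<.25)&(A[:,0]>.4)&(A[:,0]<.75)&(A[:,1]<-.2)&(A[:,1]>-.34)]
    print('upr',len(u),u.min(0),u.max(0))
for px in((225,320),(225,340),(225,347),(225,354),(225,400)):print(px,T[px])
E
python3 m.py
```

```text
top table z 4.7844376861450044e-05
side table z 0.00037551439081018323
sq approx [0.54383505 0.30271056 0.03194558]
stock top z 0.02960733521795489
rect (580.2024536132812, 284.1427001953125) (151.4893798828125, 115.24376678466797) 58.397621154785156 554
[[491.43378 249.82565]
 [589.58746 189.43546]
 [668.9711  318.45975]
 [570.81744 378.84995]]
blade zmax 0.18371833612479638
rect (512.8634643554688, 257.85638427734375) (36.4647331237793, 4.242930889129639) 58.84264373779297 120
[[501.61478 243.35167]
 [505.24564 241.15642]
 [524.1122  272.36108]
 [520.4813  274.55634]]
stock top z 0.030096812768178216
rect (545.0618896484375, 309.1657409667969) (151.01683044433594, 29.84530258178711) 59.26438903808594 1309
[[493.6447  251.89026]
 [519.2978  236.63702]
 [596.47906 366.44122]
 [570.826   381.69446]]
blade zmax 0.18252480643730107
rect (514.5054931640625, 260.283447265625) (36.56908416748047, 7.418148517608643) 56.45848083496094 1223
[[501.31107 247.09296]
 [507.49396 242.99414]
 [527.69995 273.47394]
 [521.517   277.57275]]
rect (602.5496215820312, -97.16363525390625) (595.3621215820312, 492.1050109863281) 89.67427825927734 12555
[[ 354.8088  -393.4411 ]
 [ 846.9059  -396.23865]
 [ 850.2904   199.11383]
 [ 358.19336  201.91138]]
z 0.018094481593176948
upr 2262 [ 0.4766561  -0.32145558  0.04002878] [ 0.68095312 -0.27763022  0.24355217]
rect (601.5724487304688, -101.06011962890625) (495.3988342285156, 598.8831787109375) 0.7674154043197632 8161
[[ 349.8847   195.03705]
 [ 357.90582 -403.79242]
 [ 853.2602  -397.1573 ]
 [ 845.2391   201.67218]]
z 0.01834715648621299
upr 5911 [ 0.47992096 -0.32083151  0.04010496] [ 0.68487446 -0.27335451  0.2410681 ]
(225, 320) [ 0.60755611 -0.04976119  0.02402596]
(225, 340) [ 0.60780002 -0.09944026  0.01915162]
(225, 347) [ 0.60785281 -0.11692589  0.01764648]
(225, 354) [ 0.6068035  -0.13382246  0.02319718]
(225, 400) [ 0.60585343 -0.24812675  0.0216035 ]
```

```bash
cat > m2.py <<'E'
from h import *
d=np.load('c0.npz')
for n in('side','top'):
    A=d[n].reshape(-1,3)
    A=A[~np.isnan(A[:,0])]
    b=A[(A[:,2]>.012)&(A[:,2]<.026)&(A[:,0]>.44)&(A[:,0]<.72)&(A[:,1]<.14)&(A[:,1]>-.325)]
    # main component via image grid
    im=np.zeros((700,700),np.uint8);ij=((b[:,:2]-[.3,-.45])*1000).astype(int);im[ij[:,0],ij[:,1]]=1
    im=cv2.morphologyEx(im,cv2.MORPH_CLOSE,np.ones((9,9)));im=cv2.morphologyEx(im,cv2.MORPH_OPEN,np.ones((9,9)))
    k,l,s,_=cv2.connectedComponentsWithStats(im);i=1+np.argmax(s[1:,4]);c=b[l[ij[:,0],ij[:,1]]==i]
    r=cv2.minAreaRect((c[:,:2]*1000).astype(np.float32));print(n,'board',r,'\n',cv2.boxPoints(r))
    u=A[(A[:,2]>.05)&(A[:,2]<.225)&(A[:,0]>.47)&(A[:,0]<.69)&(A[:,1]<-.2)&(A[:,1]>-.345)]
    for _ in range(8):
        M=np.c_[u[:,0],u[:,2],np.ones(len(u))];k=np.linalg.lstsq(M,u[:,1],rcond=None)[0];e=u[:,1]-M@k
        u=u[abs(e)<max(.003,2*e.std())]
    print('upr y=',k,'n',len(u),'std',e.std(),'yaw deg',np.degrees(np.arctan(k[0])),'lean',np.arctan(k[1]),'foot y at x=.58',k@[.58,.018,1])
E
python3 m2.py
```

```text
side board ((607.6937866210938, -105.60270690917969), (408.86358642578125, 204.32009887695312), 82.6529312133789) 
 [[ 480.2299  -295.29187]
 [ 682.87244 -321.42023]
 [ 735.1577    84.08646]
 [ 532.51514  110.21481]]
upr y= [-0.13082759  0.07133751 -0.23020947] n 4131 std 0.00147601293724751 yaw deg -7.453536751440429 lean 0.07121686695377633 foot y at x=.58 -0.30480540003381407
top board ((604.5904541015625, -107.49102783203125), (403.8745422363281, 203.09066772460938), 82.61725616455078) 
 [[ 477.93863  -294.70593 ]
 [ 679.34564  -320.8025  ]
 [ 731.2423     79.72388 ]
 [ 529.83527   105.820435]]
upr y= [-0.13214114  0.07371871 -0.23184528] n 1167 std 0.0003489243259542461 yaw deg -7.527518166646281 lean 0.07358560245291801 foot y at x=.58 -0.30716020655884113
```

Request:
{"fn": "move_arm", "kwargs": {"series": [[[0.8,-1,-1],[0,0,0],1],[[0.8,-1,-1],[0,0,0],1],[[0.8,-1,-1],[0,0,0],1],[[0.8,-1,0],[0,0,0],1],[[0.8,-1,0],[0,0,0],1],[[0.8,-1,0],[0,0,0],1],[[0.8,-1,0],[0,0,0],1],[[0.8,-1,0],[0,0,0],1],[[0.8,-1,0],[0,0,0],1],[[0.8,-1,0],[0,0,0],1]]}}

```text
time_s: 1.35
position: [0.3818, -0.345, 0.3787]
tcp_rot: [-0.0, 0.976, 0.216, -0.0]
contact_force: [0.7, -0.5, 0.1]
gripper_width: 0.0852
gripper_force: 0.0
```

Request:
{"fn": "move_arm", "kwargs": {"series": [[[0.8,-1,0],[0,0,0],1],[[0.8,-1,0],[0,0,0],1],[[0.8,-1,0],[0,0,0],1],[[0.8,-1,0],[0,0,0],1],[[0.8,-1,0],[0,0,0],1],[[0.8,-1,0],[0,0,0],1],[[0.8,-1,0],[0,0,0],1],[[0.8,-1,0],[0,0,0],1],[[0.8,-1,0],[0,0,0],1],[[0.8,-1,0],[0,0,0],1]]}}

```text
time_s: 2.6
position: [0.4575, -0.0341, 0.3787]
tcp_rot: [-0.0, 0.976, 0.216, -0.0]
contact_force: [0.7, -0.0, 0.4]
gripper_width: 0.0852
gripper_force: 0.0
```

Request:
{"fn": "move_arm", "kwargs": {"series": [[[0.8,-1,0],[0,0,0],1],[[0.8,-1,0],[0,0,0],1],[[0.8,-1,0],[0,0,0],1],[[0.8,-1,0],[0,0,0],1],[[0.8,-1,0],[0,0,0],1],[[0.8,-1,0],[0,0,0],1],[[0.8,-1,0],[0,0,-0.1],1],[[0,0,0],[0,0,-0.1],1],[[0,0,0],[0,0,-0.1],1],[[0,0,0],[0,0,-0.08],1]]}}

```text
time_s: 3.85
position: [0.5104, 0.1826, 0.3785]
tcp_rot: [-0.0, 0.868, 0.496, -0.0]
contact_force: [-0.5, 0.6, -0.4]
gripper_width: 0.0853
gripper_force: 0.0
```

Request:
{"fn": "move_arm", "kwargs": {"series": [[[0.97,-0.24,0],[0,0,0],1],[[0.97,-0.24,0],[0,0,0],1],[[0.97,-0.24,0],[0,0,0],1],[[0.97,-0.24,0],[0,0,0],1],[[0.97,-0.24,0],[0,0,0],1],[[0.97,-0.24,0],[0,0,0],1],[[0,0,1],[0,0,0],1],[[0,0,1],[0,0,0],1],[[0,0,1],[0,0,0],1],[[0,0,1],[0,0,0],1]]}}

```text
time_s: 5.1
position: [0.5543, 0.3268, 0.2778]
tcp_rot: [0.0, 0.87, 0.494, -0.0]
contact_force: [-0.4, 0.2, -0.1]
gripper_width: 0.0853
gripper_force: 0.0
```

```bash
python3 - <<'E'
from h import *
s=st();c=cap('wrist','w1.png');P=cloud(c).reshape(-1,3);P=P[~np.isnan(P[:,0])]
P=P[np.hypot(P[:,0]-.545,P[:,1]-.308)<.13]
a=P[(P[:,2]>.024)&(P[:,2]<.036)];print(len(a),np.median(a[:,2]))
print(cv2.minAreaRect((a[:,:2]*1000).astype(np.float32)))
b=P[(P[:,2]>.05)&(P[:,2]<.17)];
if len(b):print(b.mean(0),cv2.minAreaRect((b[:,:2]*1000).astype(np.float32)))
E
```

```text
5.1 [0.5543 0.3268 0.2778] [ 0.      0.8696  0.4938 -0.0001] [-0.3771  0.1534 -0.074 ] [ 0.0421 -0.0449 -0.0086] 0.08534629690717387 0.0 [-0.3361  0.5609 -0.4309  1.8013  0.3016  0.8449 -1.4489]
5592 0.029116722982388238
((591.7343139648438, 281.12158203125), (154.29148864746094, 134.98516845703125), 58.94300842285156)
[0.5231 0.273  0.1231] ((522.3253173828125, 271.569580078125), (5.56749153137207, 4.362863063812256), 58.19371032714844)
```

View pics/w1.png

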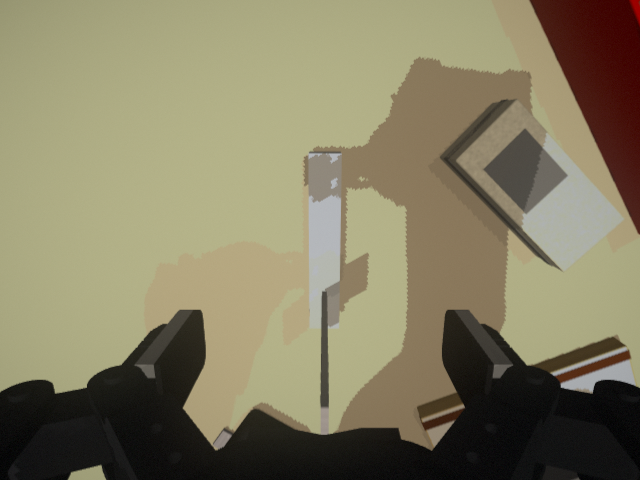

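The wrist view shows the stock vertical at column ~325, centred between the fingers (195 and 450). The blade is edge-on at (325,350) and the carton is well to the right, at (530,180). Descending.

Request:
{"fn": "move_arm", "kwargs": {"series": [[[0,0,1],[0,0,0],1],[[0,0,1],[0,0,0],1],[[0,0,1],[0,0,0],1],[[0,0,1],[0,0,0],1],[[0,0,1],[0,0,0],1],[[0,0,1],[0,0,0],1],[[0,0,1],[0,0,0],1],[[0,0,0.5],[0,0,0],1],[[0,0,0.45],[0,0,0],1],[[0,0,0],[0,0,0],1]]}}

```text
time_s: 6.4
position: [0.5542, 0.3261, 0.0798]
tcp_rot: [0.0, 0.87, 0.494, -0.0]
contact_force: [0.6, 0.2, 0.3]
gripper_width: 0.0855
gripper_force: 0.0
```

Request:
{"fn": "move_arm", "kwargs": {"series": [[[0,0,0],[0,0,0],0.5],[[0,0,0],[0,0,0],0],[[0,0,0],[0,0,0],0],[[0,0,0],[0,0,0],0],[[0,0,0],[0,0,0],0],[[0,0,0],[0,0,0],0],[[0,0,0],[0,0,0],0],[[0,0,0],[0,0,0],0]], "grip_force": 100}}

```text
time_s: 7.4
position: [0.5545, 0.326, 0.0809]
tcp_rot: [0.0, 0.87, 0.494, 0.0]
contact_force: [-0.2, -1.6, 7.2]
gripper_width: 0.0243
gripper_force: 99.4
```

Request:
{"fn": "move_arm", "kwargs": {"series": [[[0,0,-0.3],[0,0,0],0],[[0,0,-0.7],[0,0,0],0],[[0,0,-1],[0,0,0],0],[[0,0,-1],[0,0,0],0],[[0,0,-1],[0,0,0],0],[[0,0,-1],[0,0,0],0],[[0,0,-1],[0,0,0],0],[[0,0,0],[0,0,-0.09],0],[[0,0,0],[0,0,-0.09],0],[[0,0,0],[0,0,-0.08],0]]}}

```text
time_s: 8.65
position: [0.554, 0.3257, 0.2311]
tcp_rot: [0.0, 0.75, 0.661, 0.0]
contact_force: [0.3, 0.5, -5.6]
gripper_width: 0.024
gripper_force: 98.6
```

```bash
python3 - <<'E'
from h import *
s=st()
p=np.array(s['position'])
q=np.array(s['tcp_rot']);r=R.from_quat(q[[1,2,3,0]]).as_matrix();print(r)
print('psi',np.degrees(np.arctan2(r[1,0],r[0,0])))
for n in('top','side'):
    P=cloud(cap(n)).reshape(-1,3);P=P[~np.isnan(P[:,0])]
    d=(P-p)@r
    # square points in tool frame: blade around tool x -95..-60
    b=d[(d[:,0]<-.052)&(d[:,0]>-.11)&(abs(d[:,1])<.02)&(d[:,2]<.03)&(d[:,2]>-.12)]
    print(n,'blade tool-frame',len(b),b.min(0),b.max(0))
    if len(b)>20:
        k=np.polyfit(b[:,2],b[:,1],1);print('y vs z',k)
    k=d[(abs(d[:,1])<.02)&(abs(d[:,0])<.12)&(d[:,2]>.03)&(d[:,2]<.1)]
    print('stock',len(k),np.percentile(k,[1,50,99],axis=0) if len(k) else '')
    # bottom edge of heel end / outer edge of blade
    for z0 in np.arange(-.1,.08,.02):
        m=d[(abs(d[:,2]-z0)<.01)&(abs(d[:,1])<.015)&(d[:,0]<-.04)&(d[:,0]>-.12)]
        if len(m)>5:print(round(z0,3),len(m),'x range',np.percentile(m[:,0],[2,98]))
E
```

```text
8.65 [0.554  0.3257 0.2311] [0.0002 0.75   0.6614 0.    ] [ 0.3454  0.5473 -5.5896] [ 0.2124 -0.0063 -0.0122] 0.02396964168959841 98.61558437347412 [-0.2785  0.6327 -0.5252  1.8377  0.4325  0.7867 -1.1561]
[[ 0.125   0.9922  0.0003]
 [ 0.9922 -0.125  -0.0002]
 [-0.0002  0.0003 -1.    ]]
psi 82.81763078606053
top blade tool-frame 164 [-0.098  -0.0035 -0.1018] [-0.0629  0.0012  0.0282]
y vs z [-0.0119 -0.0027]
stock 248 [[-0.0977 -0.0144  0.0316]
 [-0.0831 -0.005   0.052 ]
 [-0.0118  0.0171  0.0794]]
-0.1 42 x range [-0.0975 -0.0689]
-0.08 20 x range [-0.0974 -0.0749]
-0.06 20 x range [-0.0972 -0.0704]
-0.04 24 x range [-0.0976 -0.0694]
-0.02 20 x range [-0.0977 -0.0652]
0.0 21 x range [-0.0976 -0.0641]
0.02 17 x range [-0.097  -0.0637]
0.04 55 x range [-0.0974 -0.0498]
0.06 167 x range [-0.0975 -0.0483]
side blade tool-frame 1252 [-0.0976 -0.0022 -0.1002] [-0.0587  0.0051  0.03  ]
y vs z [0.0005 0.0003]
stock 1745 [[-0.0939 -0.0183  0.0311]
 [ 0.0133 -0.0084  0.053 ]
 [ 0.0556  0.0174  0.0805]]
-0.1 123 x range [-0.0948 -0.0611]
-0.08 209 x range [-0.0944 -0.0602]
-0.06 199 x range [-0.0947 -0.0598]
-0.04 194 x range [-0.0946 -0.0597]
-0.02 181 x range [-0.0947 -0.0601]
0.0 181 x range [-0.095  -0.0598]
0.02 165 x range [-0.0946 -0.0594]
0.04 96 x range [-0.0946 -0.0656]
0.06 193 x range [-0.0944 -0.0434]
```

Request:
{"fn": "move_arm", "kwargs": {"series": [[[-0.5,0.1,0],[0,0,0],0],[[-0.98,0.21,0],[0,0,0],0],[[-0.98,0.21,0],[0,0,0],0],[[-0.98,0.21,0],[0,0,0],0],[[-0.98,0.21,0],[0,0,0],0],[[-0.98,0.21,0],[0,0,0],0],[[-0.98,0.21,0],[0,0,0],0],[[-0.98,0.21,0],[0,0,0],0],[[-0.98,0.21,0],[0,0,0],0],[[-0.98,0.21,0],[0,0,0],0]]}}

```text
time_s: 10.0
position: [0.5731, 0.0867, 0.2304]
tcp_rot: [0.0, 0.752, 0.659, -0.0]
contact_force: [0.8, -0.8, -4.0]
gripper_width: 0.0239
gripper_force: 98.6
```

Request:
{"fn": "move_arm", "kwargs": {"series": [[[-0.98,0.21,0],[0,0,0.003],0],[[-0.98,0.21,0],[0,0,0],0],[[-0.98,0.21,0],[0,0,0],0],[[-0.98,0.21,0],[0,0,0],0],[[-0.98,0.21,0],[0,0,0],0],[[-0.98,0.21,0],[0,0,0],0],[[-0.98,0.21,0],[0,0,0],0],[[-0.98,0.21,0],[0,0,0],0],[[-0.98,0.21,0],[0,0,0],0],[[-0.4,0.1,0],[0,0,0],0]]}}

```text
time_s: 11.25
position: [0.5912, -0.1489, 0.2301]
tcp_rot: [0.0, 0.754, 0.656, -0.001]
contact_force: [1.0, 0.7, -5.3]
gripper_width: 0.024
gripper_force: 98.7
```

```bash
cat > chk.py <<'E'
from h import *
import sys
s=st();p=np.array(s['position'])
q=np.array(s['tcp_rot']);r=R.from_quat(q[[1,2,3,0]]).as_matrix();print('psi',np.degrees(np.arctan2(r[1,0],r[0,0])))
yu=np.array([.1297,.9915]);C=np.array([.580,-.306])
print('heel est',(h:=p+r@[-.096,0,.080]),'rel corner along y,x:',(h[:2]-C)@yu,(h[:2]-C)@[.9915,-.1297],'h',h[2]-.018)
for n in('side','top'):
    A=cloud(cap(n,sys.argv[1]+n+'.png')).reshape(-1,3);A=A[~np.isnan(A[:,0])]
    d=np.c_[(A[:,:2]-C)@[.9915,-.1297],(A[:,:2]-C)@yu,A[:,2]-.018]
    u=d[(d[:,2]>.03)&(d[:,2]<.205)&(abs(d[:,1])<.025)&(abs(d[:,0]-.0)<.095)&(abs(d[:,0]-h[:2].dot([.9915,-.1297])+C@[.9915,-.1297])>.02)]
    for _ in range(8):
        if len(u)<30:break
        M=np.c_[u[:,0],u[:,2],np.ones(len(u))];k=np.linalg.lstsq(M,u[:,1],rcond=None)[0];e=u[:,1]-M@k;u=u[abs(e)<max(.002,2*e.std())]
    print(n,'upright yaw,lean,foot',k if len(u)>=30 else None,len(u))
    hx=(h[:2]-C)@[.9915,-.1297];hy=(h[:2]-C)@yu
    b=d[(abs(d[:,0]-hx)<.012)&(d[:,1]>hy-.015)&(d[:,1]<hy+.045)&(d[:,2]<.19)&(d[:,2]>.05+h[2]-.018)]
    zz=np.arange(.06,.18,.02)+h[2]-.018;e=[]
    for z in zz:
        m=b[(abs(b[:,2]-z)<.01)]
        e.append(np.percentile(m[:,1],[3,97]) if len(m)>8 else [np.nan]*2)
    print('blade inner/outer y by z',np.c_[zz,e].round(4).tolist())
    t=d[(abs(d[:,0]-hx)<.01)&(d[:,1]>hy+.045)&(d[:,1]<hy+.152)&(d[:,2]<h[2]+.03)&(d[:,2]>h[2]-.018+.02)]
    if len(t)>20:print('stock top slope,z',np.polyfit(t[:,1],t[:,2],1),len(t),np.ptp(t[:,1]))
E
python3 chk.py a_
```

```text
11.25 [ 0.5912 -0.1489  0.2301] [ 0.0001  0.7545  0.6563 -0.0007] [ 1.0067  0.6836 -5.2938] [ 0.1916 -0.0917  0.0177] 0.0240450472255183 98.67616653442383 [ 0.5236  0.6053 -0.5551  1.913   0.4566  0.7515 -0.4317]
psi 82.04180953211927
heel est [ 0.5778 -0.2441  0.1502] rel corner along y,x: 0.061093456836734054 -0.010182440083704496 h 0.13219361182007053
side upright yaw,lean,foot [-0.001   0.0715  0.0011] 1658
blade inner/outer y by z [[0.1922, 0.0941, 0.1002], [0.2122, nan, nan], [0.2322, nan, nan], [0.2522, nan, nan], [0.2722, nan, nan], [0.2922, nan, nan]]
stock top slope,z [-0.0305  0.1662] 158 0.1044364022390857
top upright yaw,lean,foot [ 0.0037  0.0776 -0.0024] 50
blade inner/outer y by z [[0.1922, nan, nan], [0.2122, nan, nan], [0.2322, nan, nan], [0.2522, nan, nan], [0.2722, nan, nan], [0.2922, nan, nan]]
stock top slope,z [-0.0056  0.1623] 135 0.03543433188582443
```

Request:
{"fn": "move_arm", "kwargs": {"series": [[[-0.4,0.2,0.5],[0,0,-0.005],0],[[-0.4,0.2,1],[0,0,0],0],[[0,0,1],[0,0,0],0],[[0,0,1],[0,0,0],0],[[0,0,1],[0,0,0],0],[[0,0,0.4],[0,0,0],0],[[0,0,0],[0,0,0],0]]}}

```text
time_s: 12.22
position: [0.599, -0.1674, 0.1062]
tcp_rot: [-0.001, 0.75, 0.661, -0.001]
contact_force: [-0.4, -0.1, -3.3]
gripper_width: 0.0243
gripper_force: 98.6
```

```bash
python3 chk.py b_
```

```text
12.225 [ 0.599  -0.1674  0.1062] [-0.0009  0.7502  0.6612 -0.0006] [-0.4061 -0.0693 -3.2959] [ 0.2253 -0.0563 -0.0892] 0.024326755701940348 98.62931728363037 [ 0.4638  0.7737 -0.4338  1.9537  0.6004  0.5462 -0.5122]
psi 82.77695183521323
heel est [ 0.5867 -0.2626  0.0262] rel corner along y,x: 0.0438989475700553 0.001033620236238428 h 0.008209888817609551
side upright yaw,lean,foot [-0.0032  0.072   0.0009] 1646
blade inner/outer y by z [[0.0682, 0.0474, 0.0809], [0.0882, 0.0443, 0.0669], [0.1082, 0.0455, 0.0663], [0.1282, 0.0442, 0.0653], [0.1482, 0.0453, 0.0642], [0.1682, 0.0431, 0.0668]]
stock top slope,z [-0.0281  0.0416] 141 0.07678017338782399
top upright yaw,lean,foot [-0.0013  0.073  -0.0011] 168
blade inner/outer y by z [[0.0682, nan, nan], [0.0882, nan, nan], [0.1082, nan, nan], [0.1282, nan, nan], [0.1482, nan, nan], [0.1682, nan, nan]]
stock top slope,z [-0.0287  0.0436] 108 0.03638445178244193
```

View pics/b_side.png

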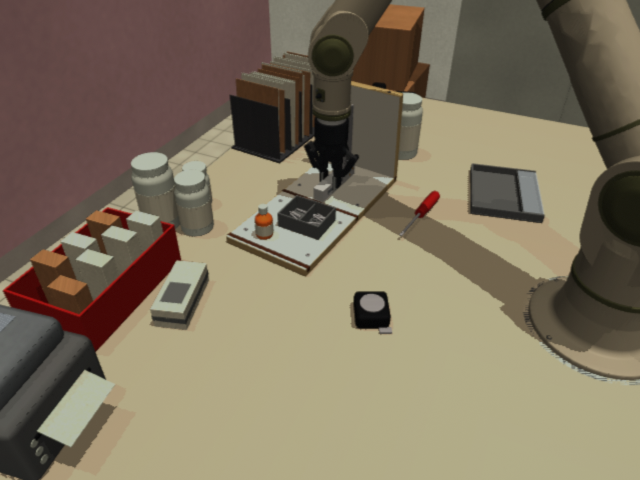

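The side view shows the square held inside the bay in front of the upright (gripper at (330,160)). The screw box and vial have not moved. Lowering onto the board.

Request:
{"fn": "move_arm", "kwargs": {"series": [[[0,0,0.1],[0,0,0],0],[[0,0,0.1],[0,0,0],0],[[0,0,0.08],[0,0,0],0],[[0,0,0],[0,0,0],0]]}}

```text
time_s: 12.82
position: [0.5993, -0.1677, 0.1005]
tcp_rot: [-0.0, 0.75, 0.661, -0.0]
contact_force: [-0.4, 0.1, -4.5]
gripper_width: 0.0245
gripper_force: 98.6
```

Request:
{"fn": "move_arm", "kwargs": {"series": [[[0,0,0.06],[0,0,0],0],[[0,0,0],[0,0,0],0]]}}

```text
time_s: 13.08
position: [0.5994, -0.1676, 0.0991]
tcp_rot: [0.0, 0.75, 0.661, -0.0]
contact_force: [0.1, -0.1, -3.4]
gripper_width: 0.0241
gripper_force: 98.8
```

Request:
{"fn": "move_arm", "kwargs": {"series": [[[0,0,0.06],[0,0,0],0],[[0,0,0.04],[0,0,0],0],[[0,0,0],[0,0,0],0]]}}

```text
time_s: 13.45
position: [0.5994, -0.1676, 0.0989]
tcp_rot: [0.001, 0.75, 0.661, -0.0]
contact_force: [-5.7, 0.7, 20.3]
gripper_width: 0.0241
gripper_force: 102.2
```

Request:
{"fn": "move_arm", "kwargs": {"series": [[[-0.2,0,0],[0,0,0],0],[[-0.3,0,0],[0,0,0],0],[[-0.3,0,0],[0,0,0],0],[[-0.3,0,0],[0,0,0],0],[[0,0,0],[0,0,0],0]]}}

```text
time_s: 14.08
position: [0.5983, -0.1929, 0.0989]
tcp_rot: [0.001, 0.75, 0.662, 0.003]
contact_force: [1.8, 6.2, 13.1]
gripper_width: 0.024
gripper_force: 101.4
```

```bash
python3 chk.py c_
```

```text
14.075 [ 0.5983 -0.1929  0.0989] [0.0013 0.7498 0.6617 0.0028] [ 1.7512  6.2472 13.1015] [ 1.1694 -0.0946 -0.0194] 0.02398018119069471 101.38298034667969 [ 0.5027  0.7882 -0.4317  1.9442  0.614   0.5355 -0.4794]
psi 82.8545538956043
heel est [ 0.5868 -0.288   0.0187] rel corner along y,x: 0.01873760992530333 0.004432867779754258 h 0.0006528742981572085
side upright yaw,lean,foot [0.0016 0.0702 0.0015] 1713
blade inner/outer y by z [[0.0607, 0.0038, 0.0553], [0.0807, 0.0045, 0.0369], [0.1007, 0.0054, 0.0384], [0.1207, 0.007, 0.0354], [0.1407, 0.008, 0.0364], [0.1607, 0.0103, 0.0364]]
stock top slope,z [-0.0228  0.0329] 132 0.07489427305322731
top upright yaw,lean,foot [-0.0017  0.0724 -0.001 ] 108
blade inner/outer y by z [[0.0607, nan, nan], [0.0807, nan, nan], [0.1007, nan, nan], [0.1207, nan, nan], [0.1407, nan, nan], [0.1607, nan, nan]]
stock top slope,z [-0.0346  0.0351] 112 0.03640744564234891
```

Request:
{"fn": "move_arm", "kwargs": {"series": [[[-0.1,0,0.02],[0,0,0],0],[[-0.1,0,0.02],[0,0,0],0],[[-0.1,0,0],[0,0,0],0],[[-0.1,0,0],[0,0,0],0],[[0,0,0],[0,0,0],0]]}}

```text
time_s: 14.8
position: [0.5981, -0.1999, 0.0989]
tcp_rot: [0.001, 0.749, 0.663, 0.004]
contact_force: [1.2, 14.2, 21.5]
gripper_width: 0.024
gripper_force: 102.3
```

Request:
{"fn": "move_arm", "kwargs": {"series": [[[-0.08,0,0],[0,0,0],0],[[-0.08,0,0],[0,0,0],0],[[0,0,0],[0,0,0],0]]}}

```text
time_s: 15.18
position: [0.5978, -0.2036, 0.0989]
tcp_rot: [0.001, 0.749, 0.663, 0.005]
contact_force: [1.7, 14.7, 21.1]
gripper_width: 0.0241
gripper_force: 102.2
```

Request:
{"fn": "move_arm", "kwargs": {"series": [[[-0.08,0,0],[0,0,0],0],[[-0.08,0,0],[0,0,0],0],[[0,0,0],[0,0,0],0]]}}

```text
time_s: 15.55
position: [0.5974, -0.2076, 0.0989]
tcp_rot: [0.001, 0.749, 0.663, 0.005]
contact_force: [1.0, 14.7, 19.9]
gripper_width: 0.024
gripper_force: 102.2
```

```bash
python3 chk.py d_
```

```text
15.55 [ 0.5974 -0.2076  0.0989] [0.0012 0.7489 0.6627 0.0047] [ 0.9934 14.7278 19.8576] [ 2.8811 -0.0364  0.0062] 0.02397225295344943 102.22082376480103 [ 0.5312  0.7921 -0.4389  1.9358  0.6146  0.5402 -0.4514]
psi 83.00722176604238
heel est [ 0.5864 -0.3025  0.0184] rel corner along y,x: 0.004262282836262011 0.0059207979872649905 h 0.0003554918074027587
side upright yaw,lean,foot [-0.0015  0.0254  0.0008] 1800
blade inner/outer y by z [[0.0604, -0.0008, 0.0396], [0.0804, -0.0, 0.0195], [0.1004, -0.0, 0.0212], [0.1204, 0.0007, 0.0185], [0.1404, 0.0009, 0.0199], [0.1604, 0.0019, 0.0204]]
stock top slope,z [-0.0383  0.0345] 140 0.08020287445502054
top upright yaw,lean,foot [-0.0019  0.0236 -0.001 ] 176
blade inner/outer y by z [[0.0604, nan, nan], [0.0804, nan, nan], [0.1004, nan, nan], [0.1204, nan, nan], [0.1404, nan, nan], [0.1604, nan, nan]]
stock top slope,z [0.0029 0.0296] 117 0.03892681334020617
```

Request:
{"fn": "move_arm", "kwargs": {"series": [[[-0.08,0,0],[0,0,0],0],[[-0.06,0,0],[0,0,0],0],[[0,0,0],[0,0,0],0]]}}

```text
time_s: 16.02
position: [0.597, -0.2111, 0.0989]
tcp_rot: [0.001, 0.749, 0.663, 0.005]
contact_force: [1.2, 15.2, 20.1]
gripper_width: 0.0241
gripper_force: 102.2
```

Request:
{"fn": "move_arm", "kwargs": {"series": [[[-0.06,0,0.02],[0,0,0],0],[[0,0,0],[0,0,0],0]]}}

```text
time_s: 16.27
position: [0.597, -0.2112, 0.0988]
tcp_rot: [0.001, 0.749, 0.663, 0.005]
contact_force: [-0.5, 19.2, 24.5]
gripper_width: 0.0238
gripper_force: 103.0
```

```bash
cat >> chk.py <<'E'
print('tool x axis z-comp (tilt rad, + = toe up)',r[2,0],'tool y z-comp',r[2,1])
E
python3 chk.py e_
```

```text
16.275 [ 0.597  -0.2112  0.0988] [0.0009 0.7487 0.6629 0.0053] [-0.5415 19.1696 24.5485] [ 3.7209  0.3047 -0.1784] 0.023837955884257654 102.99323916435242 [ 0.5388  0.7931 -0.4414  1.9338  0.6144  0.5417 -0.4439]
psi 83.05158100779046
heel est [ 0.5861 -0.306   0.0182] rel corner along y,x: 0.0007568446036311516 0.006037122807960591 h 0.00020815046553078823
side upright yaw,lean,foot [0.0003 0.0068 0.0009] 1751
blade inner/outer y by z [[0.0602, -0.0026, 0.0361], [0.0802, -0.002, 0.0165], [0.1002, -0.003, 0.0187], [0.1202, -0.002, 0.016], [0.1402, -0.0003, 0.0152], [0.1602, -0.001, 0.0138]]
stock top slope,z [-0.0298  0.0332] 135 0.08164432304866334
top upright yaw,lean,foot [-0.002   0.0061 -0.0012] 209
blade inner/outer y by z [[0.0602, nan, nan], [0.0802, nan, nan], [0.1002, nan, nan], [0.1202, nan, nan], [0.1402, nan, nan], [0.1602, nan, nan]]
stock top slope,z [0.0022 0.0293] 117 0.038094012691090764
tool x axis z-comp (tilt rad, + = toe up) 0.006724985220901709 tool y z-comp 0.008288130598893854
```

Request:
{"fn": "move_arm", "kwargs": {"series": [[[-0.06,0,0.02],[0,0,0],0],[[-0.04,0,0.02],[0,0,0],0],[[0,0,0],[0,0,0],0],[[0,0,0],[0,0,0],0]]}}

```text
time_s: 16.88
position: [0.597, -0.2114, 0.0988]
tcp_rot: [0.0, 0.748, 0.663, 0.006]
contact_force: [-2.6, 25.5, 35.9]
gripper_width: 0.0238
gripper_force: 104.4
```

```bash
python3 chk.py f_
```

```text
16.875 [ 0.597  -0.2114  0.0988] [0.0004 0.7482 0.6635 0.0062] [-2.6096 25.5301 35.8799] [ 5.116   1.0037 -0.3719] 0.023760767269854963 104.36841487884521 [ 0.5414  0.7937 -0.4437  1.9336  0.6139  0.5415 -0.441 ]
psi 83.13565107014209
heel est [ 0.5863 -0.3061  0.018 ] rel corner along y,x: 0.0007226875312756562 0.0062293781118292636 h -2.6495482876542215e-05
side upright yaw,lean,foot [-0.0001  0.0049  0.0011] 1765
blade inner/outer y by z [[0.06, -0.0025, 0.0365], [0.08, -0.0019, 0.0159], [0.1, -0.0016, 0.0165], [0.12, -0.0005, 0.0163], [0.14, -0.0015, 0.0145], [0.16, -0.0015, 0.0158]]
stock top slope,z [-0.0433  0.0352] 141 0.082644350035316
top upright yaw,lean,foot [-0.0004  0.0055 -0.001 ] 222
blade inner/outer y by z [[0.06, nan, nan], [0.08, nan, nan], [0.1, nan, nan], [0.12, nan, nan], [0.14, nan, nan], [0.16, nan, nan]]
stock top slope,z [-0.0375  0.0347] 120 0.037350934603984254
tool x axis z-comp (tilt rad, + = toe up) 0.00873888620924607 tool y z-comp 0.008788985688417085
```

```bash
cat > ang.py <<'E'
from h import *
yu=np.array([.1297,.9915]);xu=np.array([.9915,-.1297]);C=np.array([.580,-.306])
def fr(P):
    A=P.reshape(-1,3);A=A[~np.isnan(A[:,0])];return np.c_[(A[:,:2]-C)@xu,(A[:,:2]-C)@yu,A[:,2]-.018]
def fit(M,y):
    for _ in range(10):
        k=np.linalg.lstsq(M,y,rcond=None)[0];e=y-M@k;g=abs(e)<max(.0012,2*e.std());M=M[g];y=y[g]
    return k,len(y)
def ang(P,n):
    d=fr(P);b=d[(abs(d[:,2])<.008)&(abs(d[:,0])<.09)&(d[:,1]>.02)&(d[:,1]<.37)&(abs(d[:,0])>.03)]
    kb,nb=fit(np.c_[b[:,:2],np.ones(len(b))],b[:,2])
    u=d[(d[:,2]>.02)&(d[:,2]<.19)&(abs(d[:,1])<.03)&(d[:,0]<.095)&(d[:,0]>-.095)&(abs(d[:,0]-.006)>.02)]
    ku,nu=fit(np.c_[u[:,0],u[:,2],np.ones(len(u))],u[:,1])
    print(n,'board slope y',kb[1].round(4),nb,'upright',ku[1].round(4),nu,'lean rel',(ku[1]+kb[1]).round(4),'foot',ku[2].round(4))
if __name__=='__main__':
    z=np.load('c0.npz');ang(z['side'],'side0');ang(z['top'],'top0')
    s=np.nanmedian([cloud(cap('side')) for _ in range(5)],axis=0);ang(s,'side')
    ang(np.nanmedian([cloud(cap('top')) for _ in range(5)],axis=0),'top')
    c=cap('side')['pixels'][60:240,260:440,::-1];cv2.imwrite('pics/crop1.png',cv2.resize(c,None,fx=3.3,fy=3.3,interpolation=cv2.INTER_CUBIC));st()
E
python3 ang.py
```

```text
side0 board slope y 0.0011 2907 upright 0.0704 2796 lean rel 0.0715 foot 0.0012
top0 board slope y 0.0006 5402 upright 0.0733 791 lean rel 0.0739 foot -0.0012
side board slope y 0.0005 2776 upright 0.0043 1781 lean rel 0.0049 foot 0.0012
top board slope y -0.0005 4397 upright 0.0058 227 lean rel 0.0053 foot -0.0011
17.525 [ 0.5969 -0.2114  0.0988] [0.0004 0.7482 0.6635 0.0062] [-2.4784 25.834  35.366 ] [ 5.0672  0.9378 -0.3139] 0.02396042626741174 104.36967372894287 [ 0.5414  0.7936 -0.4436  1.9337  0.6139  0.5415 -0.441 ]
```

View pics/crop1.png

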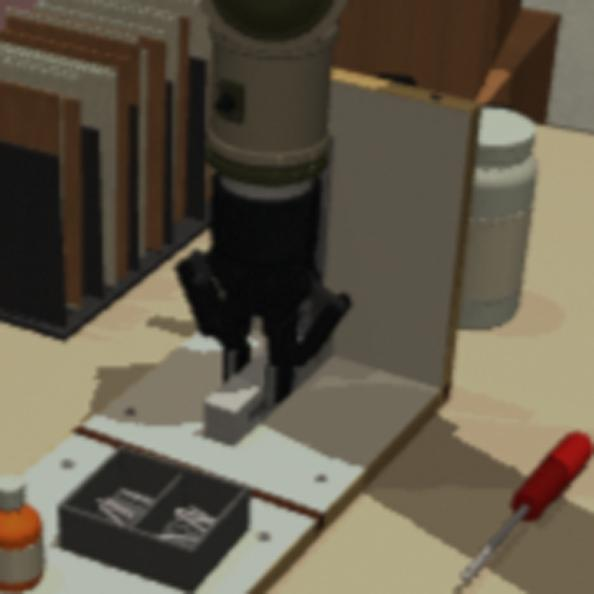

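The upright is still about 0.005 rad off square. Sliding friction under the raised down-force may be stalling the heel, so I'll ease the down-press and keep pushing.

Request:
{"fn": "move_arm", "kwargs": {"series": [[[0,0,-0.04],[0,0,0],0],[[-0.03,0,-0.02],[0,0,0],0],[[0,0,0],[0,0,0],0],[[0,0,0],[0,0,0],0]]}}

```text
time_s: 18.02
position: [0.5969, -0.2123, 0.0989]
tcp_rot: [0.0, 0.748, 0.664, 0.006]
contact_force: [1.2, 23.1, 20.9]
gripper_width: 0.024
gripper_force: 102.0
```

```bash
python3 ang.py|tail -3
```

```text
side board slope y 0.0006 2808 upright -0.0004 1660 lean rel 0.0002 foot 0.0012
top board slope y -0.0005 4369 upright 0.001 234 lean rel 0.0005 foot -0.0011
18.575 [ 0.5969 -0.2123  0.0989] [-0.      0.7481  0.6635  0.0063] [ 2.4671 25.0242 21.1806] [ 4.8014 -0.0782 -0.2377] 0.02390364199877151 102.02841997146606 [ 0.5437  0.7941 -0.4449  1.9326  0.6129  0.5428 -0.4382]
```

Request:
{"fn": "move_arm", "kwargs": {"series": [[[-0.04,0,0],[0,0,0],0],[[0,0,0],[0,0,0],0],[[0,0,0],[0,0,0],0]]}}

```text
time_s: 18.95
position: [0.5969, -0.2124, 0.0989]
tcp_rot: [-0.0, 0.748, 0.664, 0.007]
contact_force: [1.3, 26.6, 21.4]
gripper_width: 0.0241
gripper_force: 102.2
```

```bash
python3 ang.py|tail -3; python3 chk.py g_|tail -8
```

```text
side board slope y 0.0007 2800 upright -0.0003 1675 lean rel 0.0004 foot 0.0012
top board slope y -0.0007 4449 upright 0.0001 239 lean rel -0.0005 foot -0.0012
19.5 [ 0.5969 -0.2124  0.0989] [-0.0003  0.7479  0.6637  0.0067] [ 1.8488 27.182  20.0746] [ 5.3308 -0.0961 -0.2586] 0.023947311768712454 102.1982753276825 [ 0.545   0.7943 -0.4461  1.9323  0.6124  0.5429 -0.4367]
heel est [ 0.5863 -0.307   0.0179] rel corner along y,x: -0.00014111289560004528 0.006367774727828051 h -7.924970789499261e-05
side upright yaw,lean,foot [-0.0012  0.0004  0.001 ] 1844
blade inner/outer y by z [[0.0599, -0.0034, 0.0351], [0.0799, -0.0011, 0.0142], [0.0999, -0.0023, 0.0153], [0.1199, -0.0022, 0.0142], [0.1399, -0.0024, 0.0153], [0.1599, -0.0026, 0.0148]]
stock top slope,z [-0.0406  0.0344] 140 0.08272368444500891
top upright yaw,lean,foot [-0.0018  0.0017 -0.0012] 224
blade inner/outer y by z [[0.0599, nan, nan], [0.0799, nan, nan], [0.0999, nan, nan], [0.1199, nan, nan], [0.1399, nan, nan], [0.1599, nan, nan]]
stock top slope,z [-0.0019  0.0303] 117 0.03901540912967935
tool x axis z-comp (tilt rad, + = toe up) 0.010467327760872678 tool y z-comp 0.008503587813331586
```

```bash
python3 -c "
from cell import manip
print(manip.job_done())"
```

```text
the job is handed in; nothing more can be done
None
```

The job is handed in: the square's heel is pressed into the corner and still gripped (27 N against the upright, 20 N on the board), holding the upright square to the board within about 0.0005 rad by both cameras, and I saw nothing else on the counter disturbed.

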